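Lean the container lid in its drying stand

ROBOT

A 7-joint arm with a two-finger parallel gripper is mounted at the origin on the work surface. World frame = base frame: x ahead of the robot, y to its left, z up, the work surface at z = 0. Lengths are in m, angles in degrees, forces in N, time in s.
With the tool pointing down it reaches from about 0.425 to 0.875 m from the base axis. Payload 8.4 kg.
Tool frame: the origin (TCP) lies between the finger pads; the fingertips stand 14 mm ahead of it and the grasp point (between the pads) lies 5 mm behind it (bot.tcp_to_tips is the distance from the TCP to the fingertips, in m); z points along the fingers, y is the direction in which the jaws open and shut (so a half turn about z gives the same grasp; the last joint's range is limited). The gripper opens to 87 mm and grips with 3 to 60 N. Pads are 19 mm wide; open, the fingers measure 117 mm over their backs; the gripper's body (75 mm by 190 mm) begins 51 mm behind the grasp point.
Start: joints at [-70.084, 19.091, 2.286, 83.961, -0.768, 76.965, -3.352], TCP at [0.281, 0.586, 0.216] pointing down, gripper open.
Joint ranges: [-147.57, 147.57], [-21.85, 119.76], [-74.77, 79.35], [14.55, 137.4], [-85.83, 265.84], [4.83, 119.75], [-152.11, 152.11]. Speed limits (degrees/s): [127.2, 127.2, 159.86, 159.86, 180, 180, 180].

INTERFACE

Orientations are given as [roll, pitch, yaw] about the fixed x, y, z axes, in that order (R = Rz(yaw) Ry(pitch) Rx(roll)).
In Python, from workcell import telemetry, eyes, ticket, recognise, spot_point, bot gives the robot as it stands.
- The arm moves only by the tool step_arm, never from a script. Its argument "moves" is a list of rows, each an object of numbers: "ax", "ay", "az": the turn, a rotation vector about the tool's x, y, z in rad; "tx", "ty", "tz": the shift along the tool's x, y, z in m; "hand": the finger opening in m, from 0 to 0.087. In form: [{"ax": .., "ay": .., "az": .., "tx": .., "ty": .., "tz": .., "hand": ..}, ...]. A call has 1 to 20 rows; each row shifts and turns the pose as measured when the row begins, along the tool's axes as they then stand; what a row does not reach is not made up. A row lasts 1/10 s, in which the tool goes at most 50 mm and 8.59 degrees, less where a joint would pass 70% of its speed; a pose out of reach is approached as far as the arm can. A call with a gripper value outside its range is refused whole. The fingers move at their own pace and stop on an object; "newtons" is the grip in N (left out, the last holds). Time passes only in rows, so rows that do not move let the fingers close. It gives the time, the measured TCP pose, the force and the opening at its end, in the units of the state.
- telemetry.observe(): the state, without advancing time (a new reading comes with each control period).
- eyes.read_camera(name): name is "scene" or "top" or "wrist"; returns the picture (420x560x3 uint8, red, green, blue); there is no depth.
- eyes.get_calibration(name): a dict with "vfov" (degrees; the focal length in pixels is half the picture's height over the tangent of half this angle, whatever the lens; pixels are square), "cx", "cy" (the principal point, pixels), "distortion" ([k1, k2, p1, p2, k3] as OpenCV has them; the pictures are not rectified), "R" (3x3) and "t" (3): a world point X has camera coordinates R X + t; the wrist camera has in their place "hand_eye" (4x4, takes a point from camera to tool coordinates, whose origin is the TCP and whose axes are the flange's). Camera axes: x right, y down, z forward; pixel columns grow to the right and rows downward; lengths in m; the calibration is good to about 2 mm. A picture is of the moment at which its call begins: read the wrist's pose just before it. get_calibration takes no time and is no camera call.
- ticket.sign_off(): hands the job in, once; it reports no verdict.
Trained networks look in the newest picture that a camera, given by its name, has taken for a name from the list of things; names that differ only in an ending like _2 or _b are one class to them, and where a whole thing is asked for, a point or a joint stands for the part that bears it (a point fixed in the world has none). Each returns a list of dicts, best first, with "score" (0 to 1); they miss things now and then, are a little off and sometimes report something else, mostly with a low value. They report only what shows in the picture. A call takes as long as a camera call. They do not tell look-alikes from the thing itself.
- recognise(target, camera): "centre" ([x, y, z] in m, in world coordinates, good to about 4 mm: the middle of the surface that is visible of it).
- spot_point(target, camera): "centre" ([x, y, z] in m, in world coordinates, good to about 4 mm: a listed point, or the origin of a listed thing).
The state is a dict: "clock": time; "q": joint angles; "dq": joint speeds; "effort": joint torques, N m; "ee_pos": TCP position; "ee_rot": TCP orientation; "force": force on the tool from outside, world axes, zero at the start; "ft_torque": the same for the moment, N m; "grip_width": finger opening in m.
Only numpy, scipy, OpenCV 4.12 (cv2) and the standard library are available. Lean on these libraries where they do the work, as an engineer would, in place of code of your own. Each camera call takes 0.05 s, during which the arm holds its last target. There are 200 camera calls.

TASK

Take the lid by the studs of its grip and lift it level off the instrument container, well clear of it; then loosen the fingers so that the lid swings down about the studs until it hangs, and tighten them again. Stand the hanging lid in the lid stand, grip upwards: its lower edge in the channel behind the front lip, about the middle of the stand, leaning back against the wire frame, and let go. Leave the container and everything else where they are.

Things in the scene. Friction and masses are not known exactly. Their poses are not given: they have to be found in the camera images.
- lid: perforated aluminium lid lying on the container: plate 150 (x) x 126 (y) x 6 mm, origin at the centre of its underside, z up out of its top face. A black grip, 30 mm wide (y), 12 mm thick, sticks out from the edge at x = -75 to x = -123 mm, clear of the container. On each side of the grip a round-headed steel stud, 12 mm thick, stands out 6 mm along y. About 0.19 kg, centre of mass near x = -12 mm
- lid_pivot (a point): point midway between the two stud ends on the studs' common line (lid x = -105, y = 0, z = 3 mm; 42 mm over the stud ends); axes as the lid. Pinched by the stud ends, a firm grip (60 N or more) keeps the lid level; with a light one (some 5 to 15 N: fingers opened slowly to about 40.4 mm) its weight swings it down about the studs; looser, the studs slip; pad friction may leave it up to 15 degrees off plumb
- lid_foot (a point): middle of the plate's edge opposite to the grip (lid x = +75, y = 0, z = 3 mm), 180 mm from lid_pivot; axes as the lid
- container: loose open aluminium container, 140 (x) x 116 (y) x 70 mm high, 1.4 kg, black latches on its long sides, instruments inside; the lid lies on its rim, centred, with the grip beyond its -x end. Origin at the centre of its underside, z up
- stand: lid stand fixed to the bench: white base plate 130 (x) x 180 (y) x 6 mm, origin at the centre of its underside, z up, front at -x. Two dark steel strips along y, 5 mm thick, tops 24 mm above the bench, are centred at x = -62 mm (front lip) and x = -13 mm, with a channel 44 mm wide between. Behind them at x = +16 mm stands a wire frame, 160 mm wide, of 8 mm bar and thinner wires
- channel (a point): middle of the floor of the stand's channel (stand x = -37.5, y = 0, z = 6 mm); axes as the stand
- rail (a point): middle of the top bar of the stand's wire frame (stand x = +16, y = 0, z = 120 mm; the bar is 8 mm thick and runs along y); axes as the stand
- tub: white plastic tub with a lid, 56 mm across, 75 mm tall; a bystander. Origin at the centre of its underside
- cup: small steel cup, 46 mm across, 50 mm tall; a bystander. Origin at the centre of its underside
- bowl: steel bowl, 110 mm across, 45 mm tall; a bystander. Origin at the centre of its underside
- carton: cardboard carton, 75 x 130 x 60 mm; a bystander. Origin at the centre of its underside
- bottle: orange plastic bottle with a white cap, 68 mm across, 170 mm tall; a bystander. Origin at the centre of its underside
- brush: white cleaning brush lying flat, 170 mm long; a bystander. Origin at the centre of its underside
- retractor: steel retractor: a flat 150 x 22 mm strip, 4 mm thick, with both ends bent up, lying on the bench; a bystander. Origin at the centre of its underside
Not all that is in view belongs to the job. Of the things that look like the lid, the smallest one is meant.

How it is judged (in metres and radians):
On the way, in this order (a step that is already met when the one before it is completed fails the run):
1. the lid is held level (within about 17 degrees), at least 40 mm above the container's rim (height (world z) of lid above 0.11 m and angle between lid's own z axis and vertical below 0.3 rad and contact force between the fingers and lid above 1 N), for 0.2 s.
2. the lid hangs by its grip from the fingers, free in the air, within about 29 degrees of straight down (angle between lid's own x axis and vertical above 2.64 rad and height (world z) of lid_foot above 0.05 m and contact force between the fingers and lid above 1 N), for 0.2 s.
At the end, for the whole second after the job is handed in: The lid is at rest, released, grip up, leaning 8 to 38 degrees back towards the wire frame: lower edge on the floor of the channel between the two strips (middle under 20 mm above the bench and within 40 mm of the stand's middle), square to the stand within 0.2 rad (x of lid_foot in the frame of stand between -0.062 and -0.012 m and y of lid_foot in the frame of stand between -0.04 and 0.04 m and z of lid_foot in the frame of stand below 0.02 m and x of lid_pivot in the frame of stand above 0 m and angle between lid's own x axis and vertical between 2.48 and 3 rad and angle between the y axis of lid and the y axis of stand, either way round below 0.2 rad and contact force between lid and stand above 0.5 N and linear speed of lid below 0.02 m/s and angular speed of lid below 0.1 rad/s); the robot touches nothing.
It fails at once if the container is shifted by more than 30 mm (distance of container from where it was at the start of the episode above 0.03 m).
It fails at once if a bystander is shifted by more than 40 mm (distance of any of tub, cup, bowl, carton, bottle, brush, retractor from where it was at the start of the episode above 0.04 m).
It also fails if it takes over 56 s, if anything falls off the work surface, if the arm or the gripper's body presses on something with over 40 N, if the wrist force passes 120 N, or if a joint passes its speed limit or range.

## Working session

There is one attempt and no reset: what is moved stays moved. The work goes in short steps, Python scripts to look and compute and a tool call to move; the robot and the scene stay as the last step left them, time stands still between calls to the robot, and variables do not carry over. Pictures are saved under pics/ and viewed, about 8 in all and at most 12, crops included, and the job is handed in when it is done.

Besides the shell and the picture viewer there is one more tool, called after "Request:" in YAML: its name, and indented under it one key for each argument. step_arm: Moves the arm, as the interface text tells. Its arguments: {"type":"object","properties":{"moves":{"type":"array","items":{"type":"object","properties":{"ax":{"type":"number"},"ay":{"type":"number"},"az":{"type":"number"},"tx":{"type":"number"},"ty":{"type":"number"},"tz":{"type":"number"},"hand":{"type":"number"}}}},"newtons":{"type":"number"}},"required":["moves"]}

```bash
ls; mkdir -p pics; python3 - <<'E'
from workcell import telemetry, eyes, ticket, recognise, spot_point, bot
import cv2
s=telemetry.observe();print(s['clock'],s['ee_pos'],s['ee_rot'],s['force'],s['grip_width'])
for c in ['scene','top']:
    im=eyes.read_camera(c);cv2.imwrite(f'pics/{c}0.png',im[:,:,::-1])
    for t in ['lid_pivot','lid_foot','lid','container','channel','rail','stand']:
        try: print(c,t,[(r['centre'],round(r['score'],2)) for r in spot_point(t,c)])
        except Exception as e: print(t,e)
print(telemetry.observe()['clock'])
E
```

```text
pics
0.0 [0.28070244 0.58574816 0.2148894 ] [-1.79909693e+02  6.07129279e-03  1.54395404e+02] [ 0.06869384 -0.78836057  0.11288659] 0.08704573398467196
scene lid_pivot [([0.2667, 0.3363, 0.0073], 0.89), ([0.5042, 0.2525, 0.0748], 0.75), ([0.2582, -0.1053, 0.0099], 0.74)]
scene lid_foot [([0.6827, 0.221, 0.0718], 0.91), ([0.3141, -0.3359, 0.0023], 0.81), ([0.3732, 0.1256, 0.0008], 0.6)]
scene lid [([0.607, 0.2422, 0.0712], 0.86), ([0.3301, 0.2124, 0.005], 0.84), ([0.2919, -0.2419, 0.0016], 0.65)]
scene container [([0.6036, 0.2353, -0.0025], 0.91)]
scene channel [([0.5182, -0.2659, 0.005], 0.59)]
scene rail [([0.5683, -0.2824, 0.1204], 0.6), ([0.4608, 0.4652, 0.0009], 0.45)]
scene stand [([0.5581, -0.2765, -0.0018], 0.89), ([0.6032, 0.2347, -0.0009], 0.17)]
top lid_pivot [([0.2684, 0.3316, 0.01], 0.94), ([0.5028, 0.2496, 0.0739], 0.81), ([0.2584, -0.1052, 0.0063], 0.56)]
top lid_foot [([0.6787, 0.2235, 0.0736], 0.97), ([0.3148, -0.3404, 0.0048], 0.96), ([0.3754, 0.1227, 0.0023], 0.91)]
top lid [([0.3325, 0.2164, 0.0037], 0.86), ([0.6009, 0.2352, 0.0714], 0.65), ([0.2874, -0.2405, 0.0023], 0.64)]
top container []
top channel [([0.46, 0.4603, 0.0046], 0.7), ([0.5235, -0.2675, 0.0092], 0.64)]
top rail [([0.568, -0.2804, 0.1195], 0.89)]
top stand [([0.5591, -0.2727, 0.0036], 0.91)]
0.8
```

View pics/top0.png

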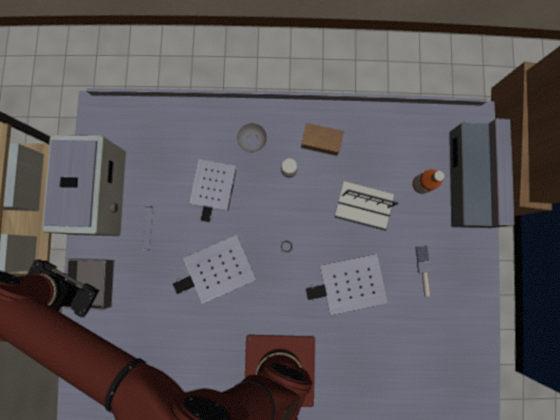

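View pics/scene0.png

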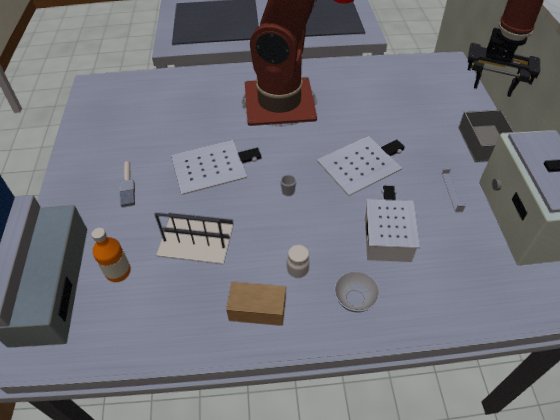

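Request:
step_arm:
  moves:
    - {"tx":-0.03,"ty":-0.018}
    - {"tx":-0.03,"ty":-0.018}
    - {"tx":-0.03,"ty":-0.018}
    - {"tx":-0.03,"ty":-0.018}
    - {"tx":-0.03,"ty":-0.018}
    - {"tx":-0.03,"ty":-0.018}
    - {"tx":-0.03,"ty":-0.018}
    - {"tx":-0.03,"ty":-0.018}
    - {"tx":-0.03,"ty":-0.018}
    - {"tx":-0.03,"ty":-0.018}
    - {"az":-0.1}
    - {"az":-0.1}
    - {"az":-0.085}
    - {}
  newtons: 60

```text
invalid input
```

```bash
cat > h.py <<'E'
from workcell import telemetry, eyes, ticket, recognise, spot_point, bot
import cv2, numpy as np
from scipy.spatial.transform import Rotation as Ro
def st():
    s=telemetry.observe();R=Ro.from_euler('xyz',s['ee_rot'],degrees=True)
    print(round(s['clock'],2),np.round(s['ee_pos'],4),np.round(s['ee_rot'],2),'F',np.round(s['force'],1),'w',round(s['grip_width'],4),'q',np.round(s['q']))
    return np.array(s['ee_pos']),R
def go(p,R,tp,trpy):
    print('shift tool',np.round(R.inv().apply(np.array(tp)-p),4),'turn',np.round((R.inv()*Ro.from_euler('xyz',trpy,degrees=True)).as_rotvec(),3))
def pts(names,cams):
    for c in cams:
        for t in names: print(c,t,[(r['centre'],round(r['score'],2)) for r in spot_point(t,c)][:3])
def snap(c,f):
    im=eyes.read_camera(c);cv2.imwrite(f'pics/{f}.png',im[:,:,::-1]);return im
E
python3 - <<'E'
from h import *
p,R=st(); im=snap('wrist','w1'); pts(['lid_pivot','lid_foot'],['wrist'])
t=snap('top','t1'); pts(['channel','rail','stand','lid_pivot'],['top'])
t=snap('scene','s1'); pts(['channel','rail','stand','lid_pivot'],['scene'])
a=cv2.resize(cv2.imread('pics/t1.png')[165:245,320:415],None,fx=5,fy=5,interpolation=2);cv2.imwrite('pics/t1c.png',a)
E
```

```text
0.8 [0.2809 0.5862 0.2158] [180.    0.  154.4] F [ 0.2 -0.4  1.1] w 0.087 q [-70.  19.   2.  84.  -1.  77.  -3.]
wrist lid_pivot [([0.2686, 0.3393, 0.0071], 0.76)]
wrist lid_foot []
top channel [([0.5232, -0.264, 0.0043], 0.58), ([0.5036, 0.2548, 0.0729], 0.55)]
top rail [([0.5693, -0.2792, 0.1174], 0.91)]
top stand [([0.5588, -0.2736, 0.0025], 0.64)]
top lid_pivot [([0.2565, -0.1051, 0.0036], 0.78), ([0.5026, 0.253, 0.0725], 0.77)]
scene channel [([0.5186, -0.2669, 0.007], 0.63), ([0.6814, 0.225, 0.0768], 0.59), ([0.6412, -0.4724, -0.0002], 0.58)]
scene rail [([0.5708, -0.2797, 0.1224], 0.91)]
scene stand [([0.5542, -0.276, 0.0025], 0.89)]
scene lid_pivot [([0.5016, 0.2519, 0.0729], 0.84), ([0.2575, -0.1063, 0.0123], 0.71), ([0.2667, 0.3378, 0.0061], 0.68)]
```

Request:
step_arm:
  moves:
    - {"ax":0,"ay":0,"az":0,"tx":-0.03,"ty":-0.018,"tz":0,"hand":0.087}
    - {"ax":0,"ay":0,"az":0,"tx":-0.03,"ty":-0.018,"tz":0,"hand":0.087}
    - {"ax":0,"ay":0,"az":0,"tx":-0.03,"ty":-0.018,"tz":0,"hand":0.087}
    - {"ax":0,"ay":0,"az":0,"tx":-0.03,"ty":-0.018,"tz":0,"hand":0.087}
    - {"ax":0,"ay":0,"az":0,"tx":-0.03,"ty":-0.018,"tz":0,"hand":0.087}
    - {"ax":0,"ay":0,"az":0,"tx":-0.03,"ty":-0.018,"tz":0,"hand":0.087}
    - {"ax":0,"ay":0,"az":0,"tx":-0.03,"ty":-0.018,"tz":0,"hand":0.087}
    - {"ax":0,"ay":0,"az":0,"tx":-0.03,"ty":-0.018,"tz":0,"hand":0.087}
    - {"ax":0,"ay":0,"az":0,"tx":-0.03,"ty":-0.018,"tz":0,"hand":0.087}
    - {"ax":0,"ay":0,"az":0,"tx":-0.03,"ty":-0.018,"tz":0,"hand":0.087}
    - {"ax":0,"ay":0,"az":-0.1,"tx":0,"ty":0,"tz":0,"hand":0.087}
    - {"ax":0,"ay":0,"az":-0.1,"tx":0,"ty":0,"tz":0,"hand":0.087}
    - {"ax":0,"ay":0,"az":-0.09,"tx":0,"ty":0,"tz":0,"hand":0.087}
    - {"ax":0,"ay":0,"az":0,"tx":0,"ty":0,"tz":0,"hand":0.087}
  newtons: 60

```text
clock: 2.85
ee_pos: [0.4812, 0.2819, 0.2159]
ee_rot: [179.8, 0.1, 171.6]
force: [0.4, 0.4, 0.6]
grip_width: 0.0868
```

```bash
python3 - <<'E'
from h import *
p,R=st(); im=snap('wrist','w2'); pts(['lid_pivot','lid_foot'],['wrist'])
go(p,R,[.5027,.2515,.20],[180,0,170.7])
E
```

```text
2.85 [0.4812 0.2819 0.2159] [1.7984e+02 6.0000e-02 1.7157e+02] F [0.4 0.4 0.6] w 0.0868 q [-47.   8.  13.  98.  -2.  74.  48.]
wrist lid_pivot [([0.4999, 0.2598, 0.0754], 0.79), ([0.607, 0.2339, 0.0718], 0.46)]
wrist lid_foot [([0.676, 0.2256, 0.0703], 0.9), ([0.3738, 0.1215, 0.0003], 0.89)]
shift tool [-0.0257 -0.0269  0.0159] turn [0.003 0.001 0.015]
```

View pics/t1c.png

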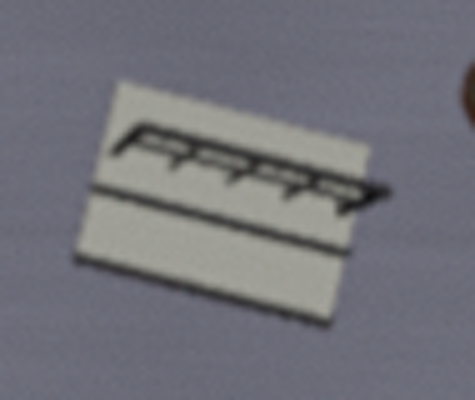

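View pics/w2.png

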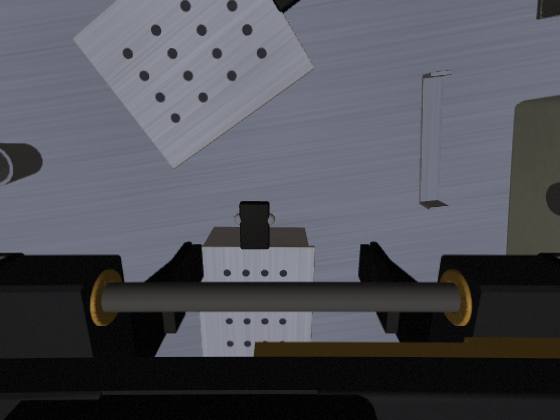

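```bash
cat >> h.py <<'E'
def ray(c,uv,z,p=None,R=None):
    k=eyes.get_calibration(c);f=210/np.tan(np.radians(k['vfov']/2))
    K=np.array([[f,0,k['cx']],[0,f,k['cy']],[0,0,1]])
    n=cv2.undistortPoints(np.array([[uv]],float),K,np.array(k['distortion']))[0,0]; d=np.array([n[0],n[1],1])
    if c=='wrist':
        H=np.array(k['hand_eye']); o=R.apply(H[:3,3])+p; d=R.apply(H[:3,:3]@d)
    else:
        Rc=np.array(k['R']);o=-Rc.T@np.array(k['t']);d=Rc.T@d
    return o+d*(z-o[2])/d[2]
E
python3 - <<'E'
from h import *
p,R=st()
for uv in [(239,218),(271,218),(241,248),(270,248)]: print(ray('wrist',uv,.073,p,R))
c=lambda u,v:(320+(u+.5)/5-.5,165+(v+.5)/5-.5)
for n,a,b,z in [('lip',(75,257),(330,322),.024),('mid',(95,187),(350,252),.024),('rail',(143,129),(388,192),.12),('front',(75,262),(330,325),.003),('back',(118,82),(370,148),.006)]:
    A,B=ray('top',c(*a),z),ray('top',c(*b),z); d=A-B; print(n,(A+B)/2,np.linalg.norm(d),'yaw',np.degrees(np.arctan2(-d[0],d[1])))
E
```

```text
3.0 [0.481  0.2822 0.2159] [1.7984e+02 5.0000e-02 1.7137e+02] F [ 0.3 -0.3 -0.5] w 0.0871 q [-47.   8.  13.  98.  -2.  74.  48.]
[0.50038701 0.23658145 0.073     ]
[0.50533407 0.26905927 0.073     ]
[0.5334813  0.23246891 0.073     ]
[0.53810843 0.26274297 0.073     ]
lip [ 0.49680599 -0.25855605  0.024     ] 0.17717425836506862 yaw -12.843485961753549
mid [ 0.54451338 -0.27175708  0.024     ] 0.17782779696945847 yaw -12.836332899236448
rail [ 0.57225033 -0.27991285  0.12      ] 0.15980367546513388 yaw -12.94317390912431
front [ 0.49562866 -0.26251896  0.003     ] 0.1795022092895885 yaw -12.418844576918932
back [ 0.61913065 -0.28974575  0.006     ] 0.17928455568783194 yaw -13.209598142481303
```

```bash
python3 - <<'E'
from h import *
p,R=st(); go(p,R,[.5028,.2525,.068],[180,0,171.])
E
```

```text
3.0 [0.481  0.2822 0.2159] [1.7984e+02 5.0000e-02 1.7137e+02] F [ 0.3 -0.3 -0.5] w 0.0871 q [-47.   8.  13.  98.  -2.  74.  48.]
shift tool [-0.0259 -0.0265  0.1478] turn [0.003 0.001 0.006]
```

Request:
step_arm:
  moves:
    - {"ax":0.003,"ay":0.001,"az":0.006,"tx":-0.013,"ty":-0.0135,"tz":0.01,"hand":0.087}
    - {"ax":0,"ay":0,"az":0,"tx":-0.014,"ty":-0.014,"tz":0.02,"hand":0.087}
    - {"ax":0,"ay":0,"az":0,"tx":0,"ty":0,"tz":0.02,"hand":0.087}
    - {"ax":0,"ay":0,"az":0,"tx":0,"ty":0,"tz":0.02,"hand":0.087}
    - {"ax":0,"ay":0,"az":0,"tx":0,"ty":0,"tz":0,"hand":0.087}
  newtons: 60

```text
clock: 3.5
ee_pos: [0.5063, 0.2465, 0.1422]
ee_rot: [-179.9, 0.1, 170.5]
force: [0.2, 0.4, -0.9]
grip_width: 0.087
```

```bash
python3 - <<'E'
from h import *
p,R=st(); im=snap('wrist','w3'); pts(['lid_pivot'],['wrist']); go(p,R,[.5028,.2525,.068],[180,0,171.])
E
```

```text
3.5 [0.5063 0.2465 0.1422] [-1.7993e+02  8.0000e-02  1.7051e+02] F [ 0.2  0.4 -0.9] w 0.087 q [-43.  12.  15. 102.  -3.  66.  53.]
wrist lid_pivot [([0.6082, 0.2363, 0.0746], 0.72), ([0.501, 0.2569, 0.0718], 0.64)]
shift tool [0.0045 0.0055 0.0742] turn [-0.001  0.001 -0.009]
```

View pics/w3.png

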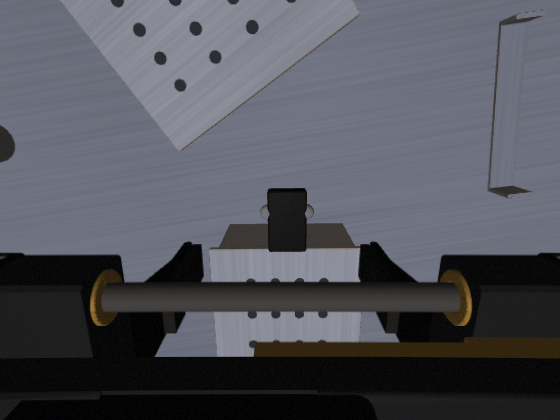

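```bash
python3 - <<'E'
from h import *
p,R=st()
a,b=ray('wrist',(262.5,212),.073,p,R),ray('wrist',(310.5,212),.073,p,R); m=(a+b)/2; print(a,b,m,np.linalg.norm(a-b))
go(p,R,[m[0],m[1],.068],[180,0,171.])
E
```

```text
3.6 [0.5074 0.2477 0.145 ] [179.91   0.23 170.56] F [-0.4 -0.3 -0. ] w 0.0871 q [-43.  12.  15. 102.  -3.  66.  53.]
[0.5031952  0.23419664 0.073     ] [0.50940487 0.27156268 0.073     ] [0.50630003 0.25287966 0.073     ] 0.03787850052304931
shift tool [0.0023 0.0048 0.077 ] turn [ 0.002  0.004 -0.008]
```

Request:
step_arm:
  moves:
    - {"ax":0,"ay":0,"az":-0.006,"tx":0.0035,"ty":0.005,"tz":0.015,"hand":0.087}
    - {"ax":0,"ay":0,"az":0,"tx":0,"ty":0,"tz":0.02,"hand":0.087}
    - {"ax":0,"ay":0,"az":0,"tx":0,"ty":0,"tz":0.02,"hand":0.087}
    - {"ax":0,"ay":0,"az":0,"tx":0,"ty":0,"tz":0.008,"hand":0.087}
    - {"ax":0,"ay":0,"az":0,"tx":0,"ty":0,"tz":0,"hand":0.087}

```text
clock: 4.1
ee_pos: [0.507, 0.2569, 0.0827]
ee_rot: [179.6, 0.5, 171.0]
force: [-1.3, -0.2, 0.8]
grip_width: 0.087
```

```bash
python3 - <<'E'
from h import *
p,R=st(); im=snap('wrist','w4');p,R=st(); go(p,R,[.504,.2525,.068],[180,0,171.])
E
```

```text
4.1 [0.507  0.2569 0.0827] [179.59   0.52 171.  ] F [-1.3 -0.2  0.8] w 0.087 q [-43.  16.  14. 106.  -4.  59.  53.]
4.15 [0.5072 0.2571 0.0833] [179.57   0.54 171.  ] F [-0.2  0.2  0. ] w 0.0868 q [-43.  15.  14. 106.  -4.  59.  53.]
shift tool [ 0.0026 -0.0051  0.0152] turn [0.008 0.009 0.   ]
```

View pics/w4.png

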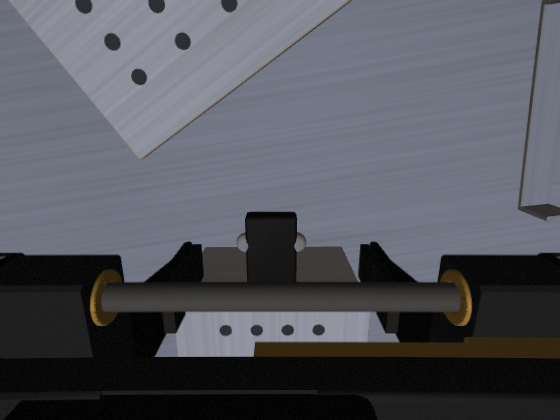

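```bash
python3 - <<'E'
from h import *
p,R=st()
a,b=ray('wrist',(240.5,242),.073,p,R),ray('wrist',(303.5,242),.073,p,R); m=(a+b)/2; print(m,np.linalg.norm(a-b))
go(p,R,[m[0],m[1],.068],[180,0,171.])
E
```

```text
4.15 [0.5072 0.2571 0.0833] [179.57   0.54 171.  ] F [-0.2  0.2  0. ] w 0.0868 q [-43.  15.  14. 106.  -4.  59.  53.]
[0.50419561 0.25248502 0.073     ] 0.03797293557478824
shift tool [ 0.0024 -0.0051  0.0152] turn [0.008 0.009 0.   ]
```

Request:
step_arm:
  moves:
    - {"ax":0.008,"ay":0.009,"az":0,"tx":0.0025,"ty":-0.005,"tz":0.007,"hand":0.087}
    - {"ax":0,"ay":0,"az":0,"tx":0,"ty":0,"tz":0.006,"hand":0.087}
    - {"ax":0,"ay":0,"az":0,"tx":0,"ty":0,"tz":0,"hand":0.087}
    - {"ax":0,"ay":0,"az":0,"tx":0,"ty":0,"tz":0,"hand":0.087}

```text
clock: 4.55
ee_pos: [0.5051, 0.253, 0.0716]
ee_rot: [179.9, 0.1, 171.0]
force: [-0.1, 0.4, -0.2]
grip_width: 0.0869
```

```bash
python3 - <<'E'
from h import *
p,R=st(); go(p,R,[.504,.2525,.068],[180,0,171.])
E
```

```text
4.55 [0.5051 0.253  0.0716] [1.7992e+02 1.3000e-01 1.7100e+02] F [-0.1  0.4 -0.2] w 0.0869 q [-43.  16.  14. 106.  -5.  58.  54.]
shift tool [ 0.001  -0.0007  0.0036] turn [0.001 0.002 0.   ]
```

Request:
step_arm:
  moves:
    - {"ax":0,"ay":0,"az":0,"tx":0.001,"ty":-0.0005,"tz":0.004,"hand":0.06}
    - {"ax":0,"ay":0,"az":0,"tx":0,"ty":0,"tz":0,"hand":0.05}
    - {"ax":0,"ay":0,"az":0,"tx":0,"ty":0,"tz":0,"hand":0.045}
    - {"ax":0,"ay":0,"az":0,"tx":0,"ty":0,"tz":0,"hand":0.04}
    - {"ax":0,"ay":0,"az":0,"tx":0,"ty":0,"tz":0,"hand":0.02}
    - {"ax":0,"ay":0,"az":0,"tx":0,"ty":0,"tz":0,"hand":0.02}
    - {"ax":0,"ay":0,"az":0,"tx":0,"ty":0,"tz":0,"hand":0.02}
  newtons: 60

```text
clock: 5.25
ee_pos: [0.5044, 0.2529, 0.0681]
ee_rot: [179.9, 0.2, 171.0]
force: [0.1, -0.8, -0.6]
grip_width: 0.0388
```

Request:
step_arm:
  moves:
    - {"ax":0,"ay":0,"az":0,"tx":0,"ty":0,"tz":-0.005,"hand":0.02}
    - {"ax":0,"ay":0,"az":0,"tx":0,"ty":0,"tz":-0.01,"hand":0.02}
    - {"ax":0,"ay":0,"az":0,"tx":0,"ty":0,"tz":-0.015,"hand":0.02}
    - {"ax":0,"ay":0,"az":0,"tx":0,"ty":0,"tz":-0.02,"hand":0.02}
    - {"ax":0,"ay":0,"az":0,"tx":0,"ty":0,"tz":-0.02,"hand":0.02}
    - {"ax":0,"ay":0,"az":0,"tx":0,"ty":0,"tz":-0.02,"hand":0.02}
    - {"ax":0,"ay":0,"az":0,"tx":0,"ty":0,"tz":-0.02,"hand":0.02}
    - {"ax":0,"ay":0,"az":0,"tx":0,"ty":0,"tz":-0.02,"hand":0.02}
    - {"ax":0,"ay":0,"az":0,"tx":0,"ty":0,"tz":-0.02,"hand":0.02}
    - {"ax":0,"ay":0,"az":0,"tx":0,"ty":0,"tz":-0.02,"hand":0.02}
    - {"ax":0,"ay":0,"az":0,"tx":0,"ty":0,"tz":-0.02,"hand":0.02}
    - {"ax":0,"ay":0,"az":0,"tx":0,"ty":0,"tz":-0.02,"hand":0.02}
    - {"ax":0,"ay":0,"az":0,"tx":0,"ty":0,"tz":-0.02,"hand":0.02}
    - {"ax":0,"ay":0,"az":0,"tx":0,"ty":0,"tz":-0.02,"hand":0.02}
    - {"ax":0,"ay":0,"az":0,"tx":0,"ty":0,"tz":-0.015,"hand":0.02}
    - {"ax":0,"ay":0,"az":0,"tx":0,"ty":0,"tz":0,"hand":0.02}
    - {"ax":0,"ay":0,"az":0,"tx":0,"ty":0,"tz":0,"hand":0.02}

```text
clock: 6.95
ee_pos: [0.5022, 0.2506, 0.3587]
ee_rot: [179.4, 0.6, 170.9]
force: [0.1, -0.1, 0.1]
grip_width: 0.0199
```

```bash
python3 - <<'E'
from h import *
p,R=st()
for c in ['scene','top']:
    snap(c,c+'5'); pts(['lid_pivot','lid_foot'],[c])
E
```

```text
6.95 [0.5022 0.2506 0.3587] [179.41   0.61 170.89] F [ 0.1 -0.1  0.1] w 0.0199 q [-45.   6.  15.  84.  -2.  90.  51.]
scene lid_pivot [([0.2574, -0.1067, 0.0125], 0.87), ([0.2664, 0.3385, 0.0095], 0.78), ([0.7751, -0.1226, 0.0026], 0.19)]
scene lid_foot [([0.374, 0.1246, 0.002], 0.82), ([0.6793, 0.2244, 0.0771], 0.72), ([0.3125, -0.3357, 0.0046], 0.69)]
top lid_pivot [([0.2596, -0.1044, 0.0059], 0.97)]
top lid_foot [([0.3724, 0.1238, 0.0036], 0.88), ([0.3115, -0.3396, 0.0056], 0.73), ([0.6774, 0.2244, 0.0703], 0.61)]
```

```bash
python3 - <<'E'
from h import *
a=cv2.imread('pics/scene5.png')[130:270,310:480];cv2.imwrite('pics/s5c.png',cv2.resize(a,None,fx=4,fy=4,interpolation=2))
E
```

```text
(no output)
```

View pics/s5c.png

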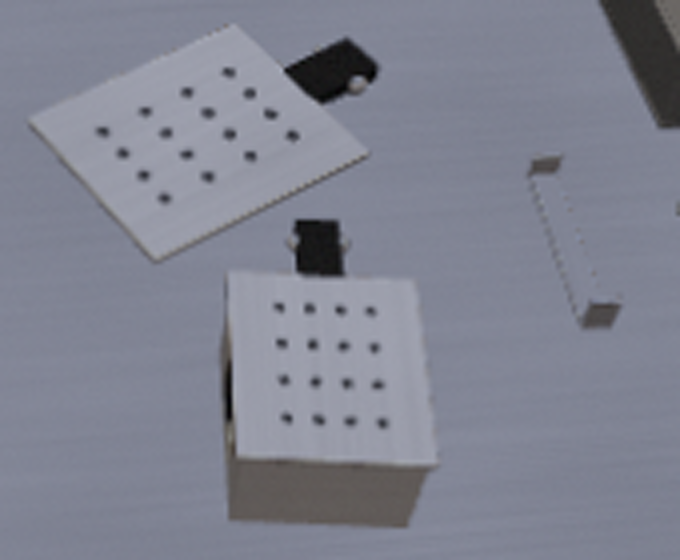

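Request:
step_arm:
  moves:
    - {"ax":0.01,"ay":0.01,"az":0,"tx":0,"ty":0,"tz":0,"hand":0.087}
    - {"ax":0,"ay":0,"az":0,"tx":0,"ty":0,"tz":0.03,"hand":0.087}
    - {"ax":0,"ay":0,"az":0,"tx":0,"ty":0,"tz":0.03,"hand":0.087}
    - {"ax":0,"ay":0,"az":0,"tx":0,"ty":0,"tz":0.03,"hand":0.087}
    - {"ax":0,"ay":0,"az":0,"tx":0,"ty":0,"tz":0.03,"hand":0.087}
    - {"ax":0,"ay":0,"az":0,"tx":0,"ty":0,"tz":0.03,"hand":0.087}
    - {"ax":0,"ay":0,"az":0,"tx":0,"ty":0,"tz":0.03,"hand":0.087}
    - {"ax":0,"ay":0,"az":0,"tx":0,"ty":0,"tz":0.02,"hand":0.087}
    - {"ax":0,"ay":0,"az":0,"tx":0,"ty":0,"tz":0.01,"hand":0.087}
    - {"ax":0,"ay":0,"az":0,"tx":0,"ty":0,"tz":0,"hand":0.087}
    - {"ax":0,"ay":0,"az":0,"tx":0,"ty":0,"tz":0,"hand":0.087}
  newtons: 60

```text
clock: 8.35
ee_pos: [0.5007, 0.2498, 0.1378]
ee_rot: [-179.5, -0.4, 170.9]
force: [0.6, -0.4, -0.1]
grip_width: 0.0866
```

```bash
python3 - <<'E'
from h import *
p,R=st(); im=snap('wrist','w6');p,R=st(); pts(['lid_pivot','lid_foot'],['wrist']); go(p,R,[.504,.2525,.068],[180,0,171.])
g=cv2.cvtColor(im,cv2.COLOR_RGB2GRAY)
# black grip blob above row 290
m=(g<35).astype(np.uint8); n,l,s,c=cv2.connectedComponentsWithStats(m); print([(tuple(s[i]),c[i]) for i in range(1,n) if 400<s[i][4]<9000])
E
```

```text
8.35 [0.5007 0.2498 0.1378] [-179.55   -0.4   170.93] F [ 0.6 -0.4 -0.1] w 0.0866 q [-44.  12.  14. 103.  -3.  66.  53.]
8.4 [0.5008 0.2499 0.138 ] [-179.56   -0.39  170.93] F [-0.   0.3  0.3] w 0.0866 q [-44.  12.  14. 103.  -3.  66.  53.]
wrist lid_pivot [([0.4994, 0.2568, 0.0731], 0.69)]
wrist lid_foot [([0.3728, 0.1196, 0.0017], 0.62), ([0.6021, 0.2342, 0.0697], 0.52)]
shift tool [-0.0033  0.0036  0.07  ] turn [-0.008 -0.007 -0.001]
[((np.int32(267), np.int32(194), np.int32(40), np.int32(64), np.int32(2456)), array([285.97149837, 225.4279316 ]))]
```

View pics/w6.png

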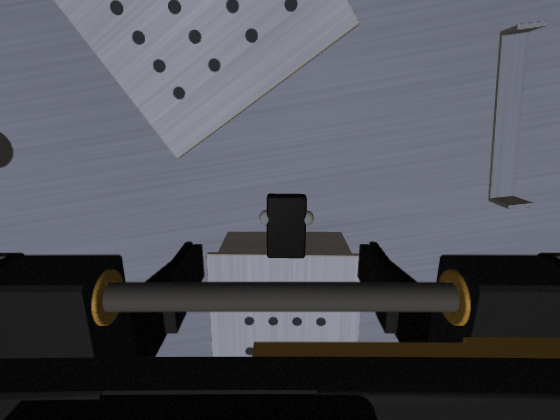

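```bash
python3 - <<'E'
from h import *
p,R=st()
a,b=ray('wrist',(263,218),.073,p,R),ray('wrist',(310,218),.073,p,R); m=(a+b)/2; print(m,np.linalg.norm(a-b))
go(p,R,[m[0],m[1],.068],[180,0,171.])
k=eyes.get_calibration('wrist');f=210/np.tan(np.radians(k['vfov']/2));H=np.linalg.inv(np.array(k['hand_eye']));print(np.round(np.array(k['hand_eye']),3))
K=np.array([[f,0,k['cx']],[0,f,k['cy']],[0,0,1]])
for x in(-.0095,.0095):
  for y in(-.0435,.0435):
    P=(H@[x,y,.014,1])[:3]; print(x,y,cv2.projectPoints(P[None],np.zeros(3),np.zeros(3),K,np.array(k['distortion']))[0].ravel())
a=cv2.imread('pics/w6.png')[220:370,140:420];cv2.imwrite('pics/w6c.png',cv2.resize(np.clip(a*3.,0,255).astype('uint8'),None,fx=2.8,fy=2.8))
E
```

```text
8.5 [0.501  0.2501 0.1384] [-179.61   -0.34  170.93] F [ 0.1 -0.3 -0.7] w 0.087 q [-44.  12.  14. 103.  -3.  66.  53.]
[0.50182667 0.25420975 0.073     ] 0.03626188192559874
shift tool [-0.0006  0.0047  0.0704] turn [-0.007 -0.006 -0.001]
[[ 0.    -0.959 -0.283  0.076]
 [ 1.     0.    -0.001  0.   ]
 [ 0.001 -0.283  0.959 -0.169]
 [ 0.     0.     0.     1.   ]]
-0.0095 -0.0435 [210.72912386 257.21912927]
-0.0095 0.0435 [350.08186089 257.29779355]
0.0095 -0.0435 [208.82565314 228.56773154]
0.0095 0.0435 [352.00144262 228.64202171]
```

View pics/w6c.png

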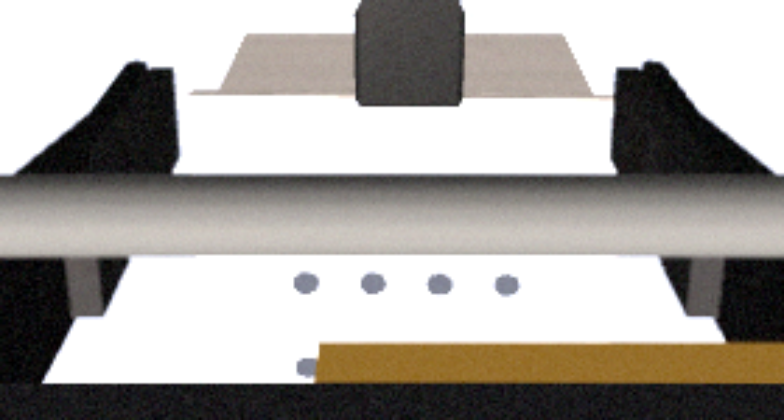

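```bash
python3 - <<'E'
from h import *
print(bot.tcp_to_tips,[a for a in dir(bot) if a[0]!='_'])
k=eyes.get_calibration('wrist');f=210/np.tan(np.radians(k['vfov']/2));H=np.linalg.inv(np.array(k['hand_eye']));print(f,k['cx'],k['cy'],k['distortion'])
K=np.array([[f,0,k['cx']],[0,f,k['cy']],[0,0,1]])
for z in (.014,.005,0,-.005,-.01,-.02):
 for x in (-.0095,.0095):
  q=[cv2.projectPoints((H@[x,y,z,1])[:3][None],np.zeros(3),np.zeros(3),K,np.array(k['distortion']))[0].ravel() for y in(-.0435,.0435)]
  print(z,x,np.round(q,1).tolist())
E
```

```text
0.014 ['PlanningError', 'tcp_to_tips']
318.8042158715966 280.4861268125734 208.53384414763653 [0.01715592 0.         0.         0.         0.        ]
0.014 -0.0095 [[210.7, 257.2], [350.1, 257.3]]
0.014 0.0095 [[208.8, 228.6], [352.0, 228.6]]
0.005 -0.0095 [[207.5, 263.7], [353.2, 263.8]]
0.005 0.0095 [[205.5, 233.9], [355.3, 234.0]]
0 -0.0095 [[205.7, 267.6], [355.1, 267.6]]
0 0.0095 [[203.5, 237.1], [357.3, 237.1]]
-0.005 -0.0095 [[203.7, 271.6], [357.1, 271.7]]
-0.005 0.0095 [[201.3, 240.4], [359.4, 240.5]]
-0.01 -0.0095 [[201.5, 275.9], [359.2, 276.0]]
-0.01 0.0095 [[199.1, 244.0], [361.6, 244.0]]
-0.02 -0.0095 [[197.0, 285.2], [363.7, 285.3]]
-0.02 0.0095 [[194.2, 251.7], [366.5, 251.8]]
```

Request:
step_arm:
  moves:
    - {"ax":-0.007,"ay":-0.006,"az":0,"tx":0.001,"ty":0.0025,"tz":0,"hand":0.046}
    - {"ax":0,"ay":0,"az":0,"tx":0,"ty":0,"tz":0,"hand":0.046}
    - {"ax":0,"ay":0,"az":0,"tx":0,"ty":0,"tz":0,"hand":0.046}
    - {"ax":0,"ay":0,"az":0,"tx":0,"ty":0,"tz":0,"hand":0.046}
    - {"ax":0,"ay":0,"az":0,"tx":0,"ty":0,"tz":0,"hand":0.046}
    - {"ax":0,"ay":0,"az":0,"tx":0,"ty":0,"tz":0,"hand":0.046}

```text
clock: 9.1
ee_pos: [0.5015, 0.2537, 0.1411]
ee_rot: [179.8, 0.2, 170.9]
force: [-0.1, -0.2, 0.7]
grip_width: 0.0493
```

```bash
python3 - <<'E'
from h import *
p,R=st(); im=snap('wrist','w7');p,R=st()
a=im[190:350,160:400][:,:,::-1];cv2.imwrite('pics/w7c.png',cv2.resize(np.clip(a*3.,0,255).astype('uint8'),None,fx=3,fy=3))
k=eyes.get_calibration('wrist');f=210/np.tan(np.radians(k['vfov']/2));H=np.linalg.inv(np.array(k['hand_eye']))
K=np.array([[f,0,k['cx']],[0,f,k['cy']],[0,0,1]])
for z in (.014,.01,.005,0,-.005,-.01):
 for x in (-.0095,.0095):
  q=[cv2.projectPoints((H@[x,y,z,1])[:3][None],np.zeros(3),np.zeros(3),K,np.array(k['distortion']))[0].ravel() for y in(-.023,.023)]
  print(z,x,np.round(q,1).tolist(),np.round((np.array(q)-[160,190])*3,0).tolist())
E
```

```text
9.1 [0.5015 0.2537 0.1411] [179.77   0.21 170.94] F [-0.1 -0.2  0.7] w 0.0493 q [-44.  12.  14. 103.  -3.  66.  52.]
9.15 [0.5015 0.2537 0.141 ] [179.77   0.2  170.93] F [ 0.2 -0.1  0.8] w 0.0484 q [-44.  12.  14. 103.  -3.  66.  52.]
0.014 -0.0095 [[243.6, 257.2], [317.2, 257.3]] [[251.0, 202.0], [472.0, 202.0]]
0.014 0.0095 [[242.6, 228.6], [318.2, 228.6]] [[248.0, 116.0], [475.0, 116.0]]
0.01 -0.0095 [[242.9, 260.0], [317.9, 260.1]] [[249.0, 210.0], [474.0, 210.0]]
0.01 0.0095 [[241.8, 230.9], [319.0, 230.9]] [[245.0, 123.0], [477.0, 123.0]]
0.005 -0.0095 [[241.9, 263.7], [318.9, 263.7]] [[246.0, 221.0], [477.0, 221.0]]
0.005 0.0095 [[240.8, 233.9], [320.0, 234.0]] [[242.0, 132.0], [480.0, 132.0]]
0 -0.0095 [[240.9, 267.6], [319.9, 267.6]] [[243.0, 233.0], [480.0, 233.0]]
0 0.0095 [[239.7, 237.1], [321.0, 237.1]] [[239.0, 141.0], [483.0, 141.0]]
-0.005 -0.0095 [[239.8, 271.6], [320.9, 271.7]] [[240.0, 245.0], [483.0, 245.0]]
-0.005 0.0095 [[238.6, 240.4], [322.1, 240.5]] [[236.0, 151.0], [486.0, 151.0]]
-0.01 -0.0095 [[238.7, 275.9], [322.0, 276.0]] [[236.0, 258.0], [486.0, 258.0]]
-0.01 0.0095 [[237.4, 244.0], [323.3, 244.0]] [[232.0, 162.0], [490.0, 162.0]]
```

View pics/w7c.png

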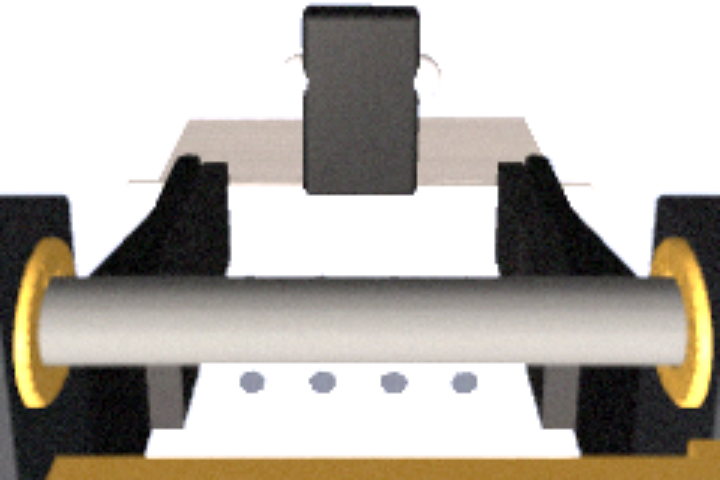

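Request:
step_arm:
  moves:
    - {"ax":0,"ay":0,"az":0,"tx":0,"ty":0,"tz":0,"hand":0.087}
    - {"ax":0,"ay":0,"az":0,"tx":0,"ty":0,"tz":0,"hand":0.087}
    - {"ax":0,"ay":0,"az":0,"tx":0,"ty":0,"tz":0,"hand":0.087}
    - {"ax":0,"ay":0,"az":0,"tx":0,"ty":0,"tz":0,"hand":0.087}
    - {"ax":0,"ay":0,"az":0,"tx":0,"ty":0,"tz":0.015,"hand":0.087}
    - {"ax":0,"ay":0,"az":0,"tx":-0.002,"ty":0,"tz":0.015,"hand":0.087}
    - {"ax":0,"ay":0,"az":0,"tx":0,"ty":0,"tz":0.015,"hand":0.087}
    - {"ax":0,"ay":0,"az":0,"tx":0,"ty":0,"tz":0.015,"hand":0.087}
    - {"ax":0,"ay":0,"az":0,"tx":0,"ty":0,"tz":0.005,"hand":0.087}
    - {"ax":0,"ay":0,"az":0,"tx":0,"ty":0,"tz":0,"hand":0.087}

```text
clock: 10.15
ee_pos: [0.5027, 0.2529, 0.0691]
ee_rot: [179.9, 0.1, 170.9]
force: [-0.3, 0.2, 0.7]
grip_width: 0.0867
```

Request:
step_arm:
  moves:
    - {"ax":0,"ay":0,"az":0,"tx":0,"ty":0,"tz":0.008,"hand":0.087}
    - {"ax":0,"ay":0,"az":0,"tx":0,"ty":0,"tz":0.007,"hand":0.087}
    - {"ax":0,"ay":0,"az":0,"tx":0,"ty":0,"tz":0,"hand":0.087}

```text
clock: 10.45
ee_pos: [0.5031, 0.2532, 0.0535]
ee_rot: [179.8, 0.2, 170.9]
force: [-0.1, 0.3, -0.9]
grip_width: 0.0872
```

```bash
python3 - <<'E'
from h import *
p,R=st(); im=snap('wrist','w8')
a=im[180:340,160:400][:,:,::-1];cv2.imwrite('pics/w8c.png',cv2.resize(np.clip(a*2.5,0,255).astype('uint8'),None,fx=3,fy=3))
E
```

```text
10.45 [0.5031 0.2532 0.0535] [1.7982e+02 1.6000e-01 1.7094e+02] F [-0.1  0.3 -0.9] w 0.0872 q [-43.  17.  14. 107.  -5.  56.  54.]
```

View pics/w8c.png

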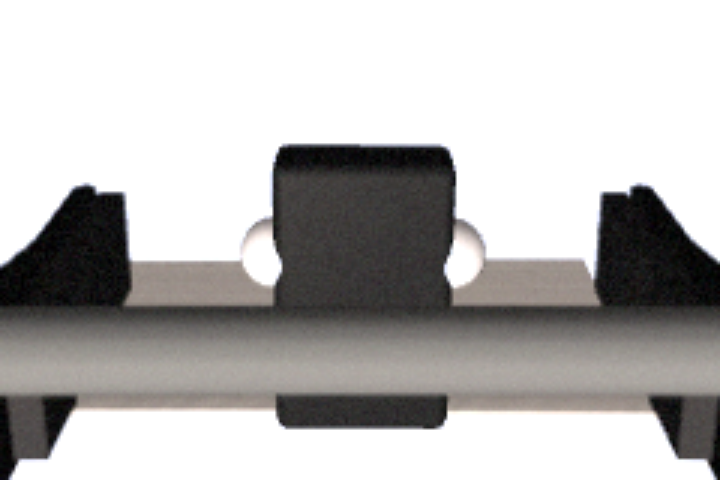

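Request:
step_arm:
  moves:
    - {"ax":0,"ay":0,"az":0,"tx":0.003,"ty":0,"tz":0.003,"hand":0.087}
    - {"ax":0,"ay":0,"az":0,"tx":0,"ty":0,"tz":0,"hand":0.05}
    - {"ax":0,"ay":0,"az":0,"tx":0,"ty":0,"tz":0,"hand":0.03}
    - {"ax":0,"ay":0,"az":0,"tx":0,"ty":0,"tz":0,"hand":0.03}
    - {"ax":0,"ay":0,"az":0,"tx":0,"ty":0,"tz":0,"hand":0.03}
    - {"ax":0,"ay":0,"az":0,"tx":0,"ty":0,"tz":0,"hand":0.03}
    - {"ax":0,"ay":0,"az":0,"tx":0,"ty":0,"tz":0,"hand":0.03}
    - {"ax":0,"ay":0,"az":0,"tx":0,"ty":0,"tz":0,"hand":0.03}
    - {"ax":0,"ay":0,"az":0,"tx":0,"ty":0,"tz":0,"hand":0.03}
    - {"ax":0,"ay":0,"az":0,"tx":0,"ty":0,"tz":0,"hand":0.03}
    - {"ax":0,"ay":0,"az":0,"tx":0,"ty":0,"tz":0,"hand":0.03}
    - {"ax":0,"ay":0,"az":0,"tx":0,"ty":0,"tz":0,"hand":0.03}
  newtons: 60

```text
clock: 11.7
ee_pos: [0.5011, 0.2544, 0.0523]
ee_rot: [179.7, 0.3, 170.9]
force: [0.2, -0.4, 0.6]
grip_width: 0.0382
```

Request:
step_arm:
  moves:
    - {"ax":0,"ay":0,"az":0,"tx":0,"ty":0,"tz":-0.004,"hand":0.03}
    - {"ax":0,"ay":0,"az":0,"tx":0,"ty":0,"tz":-0.006,"hand":0.03}
    - {"ax":0,"ay":0,"az":0,"tx":0,"ty":0,"tz":-0.006,"hand":0.03}
    - {"ax":0,"ay":0,"az":0,"tx":0,"ty":0,"tz":0,"hand":0.03}
  newtons: 60

```text
clock: 12.1
ee_pos: [0.5007, 0.2541, 0.0694]
ee_rot: [179.7, 0.3, 170.9]
force: [-0.0, 1.0, -1.3]
grip_width: 0.0385
```

Request:
step_arm:
  moves:
    - {"ax":0,"ay":0,"az":0,"tx":0,"ty":0,"tz":-0.01,"hand":0.03}
    - {"ax":0,"ay":0,"az":0,"tx":0,"ty":0,"tz":-0.015,"hand":0.03}
    - {"ax":0,"ay":0,"az":0,"tx":0,"ty":0,"tz":-0.02,"hand":0.03}
    - {"ax":0,"ay":0,"az":0,"tx":0,"ty":0,"tz":-0.02,"hand":0.03}
    - {"ax":0,"ay":0,"az":0,"tx":0,"ty":0,"tz":-0.02,"hand":0.03}
    - {"ax":0,"ay":0,"az":0,"tx":0,"ty":0,"tz":-0.02,"hand":0.03}
    - {"ax":0,"ay":0,"az":0,"tx":0,"ty":0,"tz":-0.02,"hand":0.03}
    - {"ax":0,"ay":0,"az":0,"tx":0,"ty":0,"tz":-0.02,"hand":0.03}
    - {"ax":0,"ay":0,"az":0,"tx":0,"ty":0,"tz":-0.02,"hand":0.03}
    - {"ax":0,"ay":0,"az":0,"tx":0,"ty":0,"tz":-0.02,"hand":0.03}
    - {"ax":0,"ay":0,"az":0,"tx":0,"ty":0,"tz":-0.02,"hand":0.03}
    - {"ax":0,"ay":0,"az":0,"tx":0,"ty":0,"tz":-0.015,"hand":0.03}
    - {"ax":0,"ay":0,"az":0,"tx":0,"ty":0,"tz":-0.01,"hand":0.03}
    - {"ax":0,"ay":0,"az":0,"tx":0,"ty":0,"tz":0,"hand":0.03}
    - {"ax":0,"ay":0,"az":0,"tx":0,"ty":0,"tz":0,"hand":0.03}

```text
clock: 13.6
ee_pos: [0.4964, 0.2508, 0.315]
ee_rot: [179.8, 0.1, 170.8]
force: [1.0, 0.2, -2.7]
grip_width: 0.0384
```

```bash
python3 - <<'E'
from h import *
p,R=st()
for c in ['scene','top']:
    snap(c,c+'9'); pts(['lid_pivot','lid_foot','container'],[c])
E
```

```text
13.6 [0.4964 0.2508 0.315 ] [1.7979e+02 9.0000e-02 1.7084e+02] F [ 1.   0.2 -2.7] w 0.0384 q [-45.   6.  15.  89.  -2.  85.  51.]
scene lid_pivot [([0.2588, -0.1068, 0.0122], 0.95), ([0.4947, 0.2501, 0.3386], 0.87), ([0.6719, -0.0126, -0.001], 0.28)]
scene lid_foot [([0.3737, 0.123, 0.0014], 0.89), ([0.3136, -0.3383, 0.0036], 0.75), ([0.6711, 0.2217, 0.3088], 0.6)]
scene container [([0.6013, 0.2358, -0.0026], 0.72)]
top lid_pivot [([0.2568, -0.1046, 0.0039], 0.9)]
top lid_foot [([0.6715, 0.2216, 0.303], 0.93), ([0.3117, -0.3413, 0.0048], 0.93), ([0.3748, 0.1215, 0.0064], 0.81)]
top container [([0.602, 0.234, 0.0029], 0.56)]
```

Request:
step_arm:
  moves:
    - {"ax":0,"ay":0,"az":0,"tx":0,"ty":0,"tz":0,"hand":0.0388}
    - {"ax":0,"ay":0,"az":0,"tx":0,"ty":0,"tz":0,"hand":0.0391}
    - {"ax":0,"ay":0,"az":0,"tx":0,"ty":0,"tz":0,"hand":0.0394}
    - {"ax":0,"ay":0,"az":0,"tx":0,"ty":0,"tz":0,"hand":0.0397}
    - {"ax":0,"ay":0,"az":0,"tx":0,"ty":0,"tz":0,"hand":0.04}
    - {"ax":0,"ay":0,"az":0,"tx":0,"ty":0,"tz":0,"hand":0.04}
    - {"ax":0,"ay":0,"az":0,"tx":0,"ty":0,"tz":0,"hand":0.04}

```text
clock: 14.7
ee_pos: [0.4963, 0.251, 0.3146]
ee_rot: [179.8, 0.1, 170.9]
force: [-1.0, 0.0, -2.2]
grip_width: 0.0403
```

```bash
python3 - <<'E'
from h import *
p,R=st()
for c in ['scene']:
    snap(c,c+'10'); pts(['lid_pivot','lid_foot'],[c])
E
```

```text
14.7 [0.4963 0.251  0.3146] [1.7982e+02 6.0000e-02 1.7086e+02] F [-1.   0.  -2.2] w 0.0403 q [-45.   6.  15.  89.  -2.  85.  51.]
scene lid_pivot [([0.4941, 0.2521, 0.3313], 0.67), ([0.2575, -0.1046, 0.0095], 0.56)]
scene lid_foot [([0.3732, 0.1238, 0.0036], 0.84), ([0.4451, 0.2599, 0.1619], 0.72), ([0.3149, -0.3386, 0.0038], 0.68)]
```

Request:
step_arm:
  moves:
    - {"ax":0,"ay":0,"az":0,"tx":0,"ty":0,"tz":0,"hand":0.04}
    - {"ax":0,"ay":0,"az":0,"tx":0,"ty":0,"tz":0,"hand":0.04}
    - {"ax":0,"ay":0,"az":0,"tx":0,"ty":0,"tz":0,"hand":0.04}
    - {"ax":0,"ay":0,"az":0,"tx":0,"ty":0,"tz":0,"hand":0.03}
    - {"ax":0,"ay":0,"az":0,"tx":0,"ty":0,"tz":0,"hand":0.03}
    - {"ax":0,"ay":0,"az":0,"tx":0,"ty":0,"tz":0,"hand":0.03}
    - {"ax":0,"ay":0,"az":0,"tx":0,"ty":0,"tz":0,"hand":0.03}
  newtons: 60

```text
clock: 15.55
ee_pos: [0.4966, 0.2508, 0.3147]
ee_rot: [179.8, 0.1, 170.8]
force: [1.0, 0.5, -2.3]
grip_width: 0.038
```

```bash
python3 - <<'E'
from h import *
p,R=st()
for c in ['scene','scene','top','wrist']:
    snap(c,c+'11'); pts(['lid_pivot','lid_foot'],[c])
# plan: stand frame
S=Ro.from_euler('z',-12.9,degrees=True);o=np.array([.557,-.2745,0])
for a in [(-37.5,0,6),(16,0,120)]: print(S.apply(np.array(a)/1e3)+o)
go(p,R,[.545,-.272,.345],[180,0,167.1])
E
```

```text
15.55 [0.4966 0.2508 0.3147] [1.7981e+02 1.0000e-01 1.7083e+02] F [ 1.   0.5 -2.3] w 0.038 q [-45.   6.  15.  89.  -2.  85.  51.]
scene lid_pivot [([0.4958, 0.2511, 0.3325], 0.95), ([0.2623, -0.1075, 0.0089], 0.63), ([0.7732, 0.1149, -0.0062], 0.52)]
scene lid_foot [([0.5015, 0.2497, 0.1565], 0.73), ([0.3121, -0.3376, 0.0047], 0.64), ([0.3721, 0.1242, 0.0017], 0.59)]
scene lid_pivot [([0.2603, -0.1053, 0.0133], 0.91), ([0.4954, 0.2494, 0.332], 0.9), ([0.6036, 0.2346, -0.0017], 0.42)]
scene lid_foot [([0.3165, -0.3389, 0.0065], 0.76), ([0.3734, 0.1228, 0.0013], 0.6), ([0.5017, 0.2486, 0.1561], 0.59)]
top lid_pivot [([0.2572, -0.1048, 0.0063], 0.81), ([0.604, 0.2345, -0.0013], 0.57)]
top lid_foot [([0.3093, -0.3393, 0.0016], 0.9), ([0.3734, 0.1221, 0.0043], 0.78)]
wrist lid_pivot []
wrist lid_foot [([0.3751, 0.1196, 0.0023], 0.95), ([0.4982, 0.248, 0.1522], 0.58), ([0.4958, 0.2474, 0.23], 0.56)]
[ 0.52044646 -0.26612812  0.006     ]
[ 0.57259618 -0.278072    0.12      ]
shift tool [-0.1311 -0.5083 -0.0317] turn [0.003 0.002 0.065]
```

Request:
step_arm:
  moves:
    - {"ax":0,"ay":0,"az":0,"tx":-0.004,"ty":-0.01,"tz":-0.005,"hand":0.03}
    - {"ax":0,"ay":0,"az":0.01,"tx":-0.006,"ty":-0.02,"tz":-0.005,"hand":0.03}
    - {"ax":0,"ay":0,"az":0.01,"tx":-0.0075,"ty":-0.03,"tz":-0.005,"hand":0.03}
    - {"ax":0,"ay":0,"az":0.01,"tx":-0.0075,"ty":-0.03,"tz":0,"hand":0.03}
    - {"ax":0,"ay":0,"az":0.01,"tx":-0.0075,"ty":-0.03,"tz":0,"hand":0.03}
    - {"ax":0,"ay":0,"az":0.01,"tx":-0.0075,"ty":-0.03,"tz":0,"hand":0.03}
    - {"ax":0,"ay":0,"az":0.01,"tx":-0.0075,"ty":-0.03,"tz":0,"hand":0.03}
    - {"ax":0,"ay":0,"az":0,"tx":-0.0075,"ty":-0.03,"tz":0,"hand":0.03}
    - {"ax":0,"ay":0,"az":0,"tx":-0.0075,"ty":-0.03,"tz":0,"hand":0.03}
    - {"ax":0,"ay":0,"az":0,"tx":-0.0075,"ty":-0.03,"tz":0,"hand":0.03}
    - {"ax":0,"ay":0,"az":0,"tx":-0.0075,"ty":-0.03,"tz":0,"hand":0.03}
    - {"ax":0,"ay":0,"az":0,"tx":-0.0075,"ty":-0.03,"tz":0,"hand":0.03}
    - {"ax":0,"ay":0,"az":0,"tx":-0.0075,"ty":-0.03,"tz":0,"hand":0.03}
    - {"ax":0,"ay":0,"az":0,"tx":-0.0075,"ty":-0.03,"tz":0,"hand":0.03}
    - {"ax":0,"ay":0,"az":0,"tx":-0.0075,"ty":-0.03,"tz":0,"hand":0.03}
    - {"ax":0,"ay":0,"az":0,"tx":-0.004,"ty":-0.015,"tz":0,"hand":0.03}
    - {"ax":0,"ay":0,"az":0,"tx":0,"ty":0,"tz":0,"hand":0.03}
    - {"ax":0,"ay":0,"az":0,"tx":0,"ty":0,"tz":0,"hand":0.03}

```text
clock: 17.95
ee_pos: [0.5013, -0.2489, 0.3392]
ee_rot: [179.6, 0.7, 165.3]
force: [0.6, 0.5, -2.4]
grip_width: 0.0386
```

```bash
python3 - <<'E'
from h import *
p,R=st()
for c in ['scene','top']:
    snap(c,c+'12'); pts(['lid_pivot','lid_foot'],[c])
go(p,R,[.545,-.272,.345],[180,0,167.1])
E
```

```text
17.95 [ 0.5013 -0.2489  0.3392] [179.62   0.68 165.29] F [ 0.6  0.5 -2.4] w 0.0386 q [-16.   6.  42.  87.  -5.  88. 102.]
scene lid_pivot [([0.2671, 0.3397, 0.0078], 0.96), ([0.2568, -0.1103, 0.0134], 0.79), ([0.4983, -0.2483, 0.3602], 0.7)]
scene lid_foot [([0.5075, -0.2535, 0.1779], 0.97), ([0.3135, -0.3378, 0.0052], 0.91), ([0.373, 0.1212, 0.0036], 0.63)]
top lid_pivot [([0.2727, 0.3353, 0.0082], 0.73), ([0.2577, -0.1061, 0.0063], 0.67), ([0.675, -0.0101, 0.0033], 0.32)]
top lid_foot [([0.3731, 0.1225, 0.0068], 0.81)]
shift tool [-0.0482 -0.0112 -0.0053] turn [ 0.006  0.012 -0.031]
```

Request:
step_arm:
  moves:
    - {"ax":0.006,"ay":0,"az":-0.03,"tx":-0.01,"ty":-0.003,"tz":0,"hand":0.03}
    - {"ax":0,"ay":0.02,"az":0,"tx":-0.015,"ty":-0.003,"tz":0,"hand":0.03}
    - {"ax":0,"ay":0.03,"az":0,"tx":-0.015,"ty":-0.002,"tz":0,"hand":0.03}
    - {"ax":0,"ay":0.045,"az":0,"tx":-0.015,"ty":0,"tz":0,"hand":0.03}
    - {"ax":0,"ay":0.045,"az":0,"tx":-0.01,"ty":0,"tz":0,"hand":0.03}
    - {"ax":0,"ay":0.045,"az":0,"tx":-0.005,"ty":0,"tz":0,"hand":0.03}
    - {"ax":0,"ay":0.045,"az":0,"tx":0,"ty":0,"tz":0,"hand":0.03}
    - {"ax":0,"ay":0.045,"az":0,"tx":0,"ty":0,"tz":0,"hand":0.03}
    - {"ax":0,"ay":0.045,"az":0,"tx":0,"ty":0,"tz":0,"hand":0.03}
    - {"ax":0,"ay":0.03,"az":0,"tx":0,"ty":0,"tz":0,"hand":0.03}
    - {"ax":0,"ay":0,"az":0,"tx":0,"ty":0,"tz":0,"hand":0.03}
    - {"ax":0,"ay":0,"az":0,"tx":0,"ty":0,"tz":0,"hand":0.03}

```text
clock: 19.45
ee_pos: [0.5775, -0.2599, 0.3336]
ee_rot: [179.6, -20.2, 168.6]
force: [-0.2, -0.0, -1.1]
grip_width: 0.0384
```

```bash
cat >> h.py <<'E'
S=Ro.from_euler('z',-12.9,degrees=True);O=np.array([.557,-.2745,0])
def tostand(x): return np.round(S.inv().apply(np.array(x)-O)*1e3,1)
def lid(cams,near):
    for c in cams:
        snap(c,'tmp')
        for t in ['lid_pivot','lid_foot']:
            for r in spot_point(t,c):
                if np.linalg.norm(np.array(r['centre'])[:2]-near)<.13: print(c,t,r['centre'],round(r['score'],2),'stand',tostand(r['centre']))
E
python3 - <<'E'
from h import *
p,R=st(); print('tcp stand',tostand(p),'lean/zaxis stand',np.round(S.inv().apply(R.as_matrix()[:,2]),3),np.round(S.inv().apply(R.as_matrix()[:,1]),3))
lid(['scene','top','scene','top'],p[:2])
E
```

```text
19.45 [ 0.5775 -0.2599  0.3336] [179.59 -20.17 168.64] F [-0.2 -0.  -1.1] w 0.0384 q [ -2.  36.  41.  56. -16. 114. 111.]
tcp stand [ 16.7  18.8 333.6] lean/zaxis stand [-0.345 -0.002 -0.939] [-0.024  1.     0.007]
scene lid_pivot [0.5832, -0.2599, 0.3511] 0.8 stand [ 22.3  20.1 351.1]
scene lid_foot [0.5344, -0.2511, 0.1796] 0.65 stand [-27.3  17.8 179.6]
scene lid_pivot [0.5829, -0.2612, 0.3534] 0.96 stand [ 22.3  18.7 353.4]
scene lid_foot [0.536, -0.2525, 0.1816] 0.89 stand [-25.4  16.8 181.6]
```

```bash
python3 - <<'E'
from h import *
p,R=st(); Rt=S*Ro.from_euler('y',20.2,degrees=True)*Ro.from_euler('xyz',[180,0,180],degrees=True)
print('turn',(R.inv()*Rt).as_rotvec().round(3),'xy',Rt.inv().apply(S.apply([-.009,-.017,0])).round(4),'z',Rt.inv().apply([0,0,-.01]).round(4))
E
```

```text
20.05 [ 0.577  -0.2603  0.3341] [179.58 -20.18 168.59] F [-0.   0.6 -1.2] w 0.0381 q [ -2.  36.  41.  56. -16. 114. 111.]
turn [-0.002  0.     0.024] xy [ 0.0084 -0.017   0.0031] z [-0.0035 -0.      0.0094]
```

Request:
step_arm:
  moves:
    - {"ax":-0.002,"ay":0,"az":0.022,"tx":0.004,"ty":-0.008,"tz":0.0015,"hand":0.03}
    - {"ax":0,"ay":0,"az":0,"tx":0.004,"ty":-0.008,"tz":0.0015,"hand":0.03}
    - {"ax":0,"ay":0,"az":0,"tx":-0.0052,"ty":0,"tz":0.0141,"hand":0.03}
    - {"ax":0,"ay":0,"az":0,"tx":-0.0052,"ty":0,"tz":0.0141,"hand":0.03}
    - {"ax":0,"ay":0,"az":0,"tx":-0.0052,"ty":0,"tz":0.0141,"hand":0.03}
    - {"ax":0,"ay":0,"az":0,"tx":-0.0052,"ty":0,"tz":0.0141,"hand":0.03}
    - {"ax":0,"ay":0,"az":0,"tx":-0.0052,"ty":0,"tz":0.0141,"hand":0.03}
    - {"ax":0,"ay":0,"az":0,"tx":-0.0035,"ty":0,"tz":0.0094,"hand":0.03}
    - {"ax":0,"ay":0,"az":0,"tx":0,"ty":0,"tz":0,"hand":0.03}
    - {"ax":0,"ay":0,"az":0,"tx":0,"ty":0,"tz":0,"hand":0.03}

```text
clock: 21.05
ee_pos: [0.561, -0.2788, 0.2439]
ee_rot: [-179.9, -20.2, 166.8]
force: [0.1, -0.2, -1.7]
grip_width: 0.0381
```

```bash
python3 - <<'E'
from h import *
p,R=st(); print('tcp stand',tostand(p),'lean/zaxis stand',np.round(S.inv().apply(R.as_matrix()[:,2]),3),np.round(S.inv().apply(R.as_matrix()[:,1]),3))
lid(['scene','top','scene'],p[:2])
E
```

```text
21.05 [ 0.561  -0.2788  0.2439] [-179.95  -20.23  166.84] F [ 0.1 -0.2 -1.7] w 0.0381 q [ -3.  36.  41.  67. -15. 103. 112.]
tcp stand [  4.9  -3.3 243.9] lean/zaxis stand [-0.346  0.001 -0.938] [ 0.004  1.    -0.001]
scene lid_pivot [0.5703, -0.2817, 0.2621] 0.7 stand [ 14.6  -4.  262.1]
scene lid_foot [0.5178, -0.2743, 0.0915] 0.79 stand [-38.3  -8.6  91.5]
scene lid_pivot [0.5673, -0.2781, 0.2609] 0.59 stand [ 10.8  -1.2 260.9]
```

Request:
step_arm:
  moves:
    - {"ax":0,"ay":0.035,"az":0,"tx":-0.005,"ty":0.002,"tz":0.0,"hand":0.03}
    - {"ax":0,"ay":0.035,"az":0,"tx":-0.005,"ty":0,"tz":0.0,"hand":0.03}
    - {"ax":0,"ay":0,"az":0,"tx":-0.0042,"ty":0,"tz":0.009,"hand":0.03}
    - {"ax":0,"ay":0,"az":0,"tx":-0.0042,"ty":0,"tz":0.009,"hand":0.03}
    - {"ax":0,"ay":0,"az":0,"tx":-0.0042,"ty":0,"tz":0.009,"hand":0.03}
    - {"ax":0,"ay":0,"az":0,"tx":-0.0042,"ty":0,"tz":0.009,"hand":0.03}
    - {"ax":0,"ay":0,"az":0,"tx":0,"ty":0,"tz":0,"hand":0.03}
    - {"ax":0,"ay":0,"az":0,"tx":0,"ty":0,"tz":0,"hand":0.03}

```text
clock: 22.3
ee_pos: [0.5706, -0.2793, 0.1978]
ee_rot: [-180.0, -24.1, 166.8]
force: [-0.3, -0.4, -1.2]
grip_width: 0.0388
```

```bash
python3 - <<'E'
from h import *
p,R=st(); print('tcp stand',tostand(p),'lean/zaxis stand',np.round(S.inv().apply(R.as_matrix()[:,2]),3),np.round(S.inv().apply(R.as_matrix()[:,1]),3))
lid(['scene','top','scene','top','scene'],p[:2])
print('down10',R.inv().apply([0,0,-.01]).round(4))
E
```

```text
22.3 [ 0.5706 -0.2793  0.1978] [-179.96  -24.12  166.79] F [-0.3 -0.4 -1.2] w 0.0388 q [ -1.  42.  39.  65. -16. 104. 112.]
tcp stand [ 14.3  -1.7 197.8] lean/zaxis stand [-0.409  0.002 -0.913] [ 0.005  1.    -0.001]
scene lid_pivot [0.5794, -0.2816, 0.2169] 0.98 stand [ 23.4  -1.9 216.9]
scene lid_foot [0.5185, -0.2685, 0.0465] 0.79 stand [-38.9  -2.7  46.5]
top lid_pivot [0.575, -0.2833, 0.2184] 0.51 stand [ 19.5  -4.6 218.4]
scene lid_pivot [0.5806, -0.2833, 0.2153] 0.79 stand [ 25.   -3.3 215.3]
scene lid_foot [0.5221, -0.2707, 0.0494] 0.72 stand [-34.9  -4.1  49.4]
top lid_pivot [0.5765, -0.2778, 0.2142] 0.53 stand [ 19.7   1.1 214.2]
scene lid_pivot [0.5779, -0.281, 0.2175] 0.91 stand [ 21.8  -1.7 217.5]
scene lid_pivot [0.5384, -0.2712, 0.1196] 0.22 stand [-18.9  -0.9 119.6]
scene lid_foot [0.54, -0.2708, 0.119] 0.2 stand [-17.4  -0.2 119. ]
down10 [-0.0041  0.      0.0091]
```

Request:
step_arm:
  moves:
    - {"ax":0,"ay":0,"az":0,"tx":-0.0035,"ty":0,"tz":0.0078,"hand":0.03}
    - {"ax":0,"ay":0,"az":0,"tx":-0.0035,"ty":0,"tz":0.0078,"hand":0.03}
    - {"ax":0,"ay":0,"az":0,"tx":-0.0035,"ty":0,"tz":0.0078,"hand":0.03}
    - {"ax":0,"ay":0,"az":0,"tx":-0.0016,"ty":0,"tz":0.0036,"hand":0.03}
    - {"ax":0,"ay":0,"az":0,"tx":0,"ty":0,"tz":0,"hand":0.03}
    - {"ax":0,"ay":0,"az":0,"tx":0,"ty":0,"tz":0,"hand":0.03}

```text
clock: 23.65
ee_pos: [0.5704, -0.2791, 0.1643]
ee_rot: [-180.0, -24.2, 166.8]
force: [-0.4, 0.2, -1.6]
grip_width: 0.0381
```

```bash
python3 - <<'E'
from h import *
p,R=st(); print('tcp stand',tostand(p))
lid(['scene','scene','top','scene'],p[:2]);st()
E
```

```text
23.65 [ 0.5704 -0.2791  0.1643] [-179.98  -24.22  166.81] F [-0.4  0.2 -1.6] w 0.0381 q [ -1.  43.  39.  68. -17. 100. 112.]
tcp stand [ 14.1  -1.4 164.3]
scene lid_pivot [0.577, -0.2835, 0.1803] 0.66 stand [ 21.5  -4.3 180.3]
scene lid_pivot [0.5812, -0.2804, 0.1817] 0.97 stand [ 24.9  -0.3 181.7]
scene lid_foot [0.5182, -0.2714, 0.0142] 0.59 stand [-38.5  -5.6  14.2]
top lid_pivot [0.5761, -0.2821, 0.1804] 0.6 stand [ 20.3  -3.1 180.4]
scene lid_pivot [0.5798, -0.2822, 0.1852] 0.67 stand [ 23.9  -2.4 185.2]
scene lid_pivot [0.5571, -0.2784, 0.0003] 0.17 stand [ 1.  -3.8  0.3]
scene lid_foot [0.5193, -0.2697, 0.0136] 0.6 stand [-37.8  -3.7  13.6]
24.25 [ 0.5705 -0.2792  0.1646] [-179.98  -24.19  166.8 ] F [-0.2 -0.4 -2.2] w 0.0382 q [ -1.  43.  39.  68. -17. 100. 112.]
```

Request:
step_arm:
  moves:
    - {"ax":0,"ay":0,"az":0,"tx":-0.001,"ty":0,"tz":0.0023,"hand":0.03}
    - {"ax":0,"ay":0,"az":0,"tx":-0.001,"ty":0,"tz":0.0023,"hand":0.03}
    - {"ax":0,"ay":0,"az":0,"tx":0,"ty":0,"tz":0,"hand":0.03}

```text
clock: 24.55
ee_pos: [0.5706, -0.2793, 0.1594]
ee_rot: [-180.0, -24.2, 166.8]
force: [-0.3, -0.3, -0.1]
grip_width: 0.0382
```

Request:
step_arm:
  moves:
    - {"ax":0,"ay":0,"az":0,"tx":-0.0006,"ty":0,"tz":0.0014,"hand":0.03}
    - {"ax":0,"ay":0,"az":0,"tx":0,"ty":0,"tz":0,"hand":0.03}

```text
clock: 24.75
ee_pos: [0.5712, -0.2799, 0.1591]
ee_rot: [-179.9, -24.0, 166.8]
force: [0.5, 0.3, -1.9]
grip_width: 0.0381
```

Request:
step_arm:
  moves:
    - {"ax":0,"ay":0,"az":0,"tx":-0.0006,"ty":0,"tz":0.0014,"hand":0.03}
    - {"ax":0,"ay":0,"az":0,"tx":0,"ty":0,"tz":0,"hand":0.03}

```text
clock: 24.95
ee_pos: [0.5718, -0.2803, 0.1587]
ee_rot: [-179.9, -23.9, 166.8]
force: [0.3, 0.3, -1.0]
grip_width: 0.0385
```

Request:
step_arm:
  moves:
    - {"ax":0,"ay":0,"az":0,"tx":-0.001,"ty":0,"tz":0.0025,"hand":0.03}
    - {"ax":0,"ay":0,"az":0,"tx":-0.001,"ty":0,"tz":0.0025,"hand":0.03}
    - {"ax":0,"ay":0,"az":0,"tx":0,"ty":0,"tz":0,"hand":0.03}

```text
clock: 25.25
ee_pos: [0.5744, -0.2813, 0.1579]
ee_rot: [-179.8, -23.4, 166.8]
force: [0.2, -1.4, -2.4]
grip_width: 0.0383
```

```bash
python3 - <<'E'
from h import *
p,R=st(); print('tcp stand',tostand(p))
lid(['scene','scene','scene'],p[:2]);st();st()
E
```

```text
25.25 [ 0.5744 -0.2813  0.1579] [-179.81  -23.38  166.84] F [ 0.2 -1.4 -2.4] w 0.0383 q [ -1.  43.  39.  68. -17.  99. 112.]
tcp stand [ 18.5  -2.8 157.9]
scene lid_pivot [0.5812, -0.2822, 0.1779] 0.82 stand [ 25.3  -2.1 177.9]
scene lid_foot [0.5198, -0.27, 0.0094] 0.88 stand [-37.3  -3.9   9.4]
scene lid_pivot [0.5806, -0.2832, 0.1761] 0.66 stand [ 24.9  -3.2 176.1]
scene lid_foot [0.5213, -0.2705, 0.0086] 0.74 stand [-35.7  -4.1   8.6]
scene lid_pivot [0.5812, -0.28, 0.1763] 0.75 stand [ 24.8   0.  176.3]
scene lid_foot [0.5195, -0.2714, 0.0084] 0.57 stand [-37.2  -5.4   8.4]
scene lid_foot [0.5698, -0.2807, 0.12] 0.2 stand [ 13.9  -3.2 120. ]
scene lid_foot [0.5202, -0.2663, 0.0057] 0.19 stand [-37.7  -0.2   5.7]
25.7 [ 0.5741 -0.2816  0.1577] [-179.77  -23.43  166.81] F [ 2.1 -1.1  5.7] w 0.0384 q [ -1.  43.  39.  68. -17.  99. 112.]
25.7 [ 0.5741 -0.2816  0.1577] [-179.77  -23.43  166.81] F [ 2.1 -1.1  5.7] w 0.0384 q [ -1.  43.  39.  68. -17.  99. 112.]
```

Request:
step_arm:
  moves:
    - {"ax":0,"ay":0,"az":0,"tx":0,"ty":0,"tz":0,"hand":0.0395}
    - {"ax":0,"ay":0,"az":0,"tx":0,"ty":0,"tz":0,"hand":0.0405}
    - {"ax":0,"ay":0,"az":0,"tx":0,"ty":0,"tz":0,"hand":0.0415}
    - {"ax":0,"ay":0,"az":0,"tx":0,"ty":0,"tz":0,"hand":0.0425}
    - {"ax":0,"ay":0,"az":0,"tx":0,"ty":0,"tz":0,"hand":0.044}
    - {"ax":0,"ay":0,"az":0,"tx":0,"ty":0,"tz":0,"hand":0.05}
    - {"ax":0,"ay":0,"az":0,"tx":0,"ty":0,"tz":0,"hand":0.08}
    - {"ax":0,"ay":0,"az":0,"tx":0,"ty":0,"tz":0,"hand":0.08}
    - {"ax":0,"ay":0,"az":0,"tx":0,"ty":0,"tz":0,"hand":0.08}
    - {"ax":0,"ay":0,"az":0,"tx":0,"ty":0,"tz":0,"hand":0.08}
    - {"ax":0,"ay":0,"az":0,"tx":0,"ty":0,"tz":0,"hand":0.08}

```text
clock: 26.8
ee_pos: [0.5724, -0.2813, 0.1555]
ee_rot: [-179.8, -23.7, 166.8]
force: [0.4, 0.6, -0.3]
grip_width: 0.0778
```

```bash
python3 - <<'E'
from h import *
p,R=st()
lid(['scene','scene'],p[:2]);st()
E
```

```text
26.8 [ 0.5724 -0.2813  0.1555] [-179.78  -23.72  166.76] F [ 0.4  0.6 -0.3] w 0.0778 q [ -1.  43.  39.  68. -17.  99. 112.]
scene lid_pivot [0.5875, -0.2849, 0.1733] 0.93 stand [ 32.1  -3.3 173.3]
scene lid_foot [0.5198, -0.2684, 0.0095] 0.94 stand [-37.6  -2.4   9.5]
scene lid_pivot [0.5869, -0.2866, 0.1726] 0.93 stand [ 31.8  -5.1 172.6]
scene lid_foot [0.5195, -0.269, 0.0098] 0.75 stand [-37.8  -3.    9.8]
27.1 [ 0.5724 -0.2814  0.1555] [-179.77  -23.71  166.76] F [0.4 0.1 0.4] w 0.0799 q [ -1.  43.  39.  68. -17.  99. 112.]
```

Request:
step_arm:
  moves:
    - {"ax":0,"ay":0,"az":0,"tx":0,"ty":0,"tz":-0.008,"hand":0.08}
    - {"ax":0,"ay":0,"az":0,"tx":0,"ty":0,"tz":-0.015,"hand":0.08}
    - {"ax":0,"ay":0,"az":0,"tx":0,"ty":0,"tz":-0.015,"hand":0.08}
    - {"ax":0,"ay":0,"az":0,"tx":0,"ty":0,"tz":-0.015,"hand":0.08}
    - {"ax":0,"ay":0,"az":0,"tx":0,"ty":0,"tz":-0.015,"hand":0.08}
    - {"ax":0,"ay":0,"az":0,"tx":0,"ty":0,"tz":-0.01,"hand":0.08}
    - {"ax":0,"ay":0,"az":0,"tx":0,"ty":0,"tz":0,"hand":0.08}
    - {"ax":0,"ay":0,"az":0,"tx":0,"ty":0,"tz":0,"hand":0.08}
    - {"ax":0,"ay":0,"az":0,"tx":0,"ty":0,"tz":0,"hand":0.08}

```text
clock: 28.0
ee_pos: [0.6049, -0.2886, 0.2325]
ee_rot: [-179.7, -23.7, 166.8]
force: [-0.2, -1.1, -0.1]
grip_width: 0.0801
```

```bash
python3 - <<'E'
from h import *
p,R=st()
lid(['scene','top'],[.56,-.28]); pts(['container'],['scene'])
im=snap('scene','fin'); cv2.imwrite('pics/finc.png',cv2.resize(im[130:290,80:420][:,:,::-1],None,fx=2.3,fy=2.3))
E
```

```text
28.0 [ 0.6049 -0.2886  0.2325] [-179.72  -23.66  166.77] F [-0.2 -1.1 -0.1] w 0.0801 q [  2.  45.  39.  55. -18. 110. 111.]
scene lid_pivot [0.5866, -0.2858, 0.1746] 0.84 stand [ 31.4  -4.4 174.6]
scene lid_foot [0.5183, -0.2688, 0.0085] 0.77 stand [-39.   -3.1   8.5]
scene container [([0.6044, 0.2361, -0.0019], 0.65)]
```

View pics/finc.png

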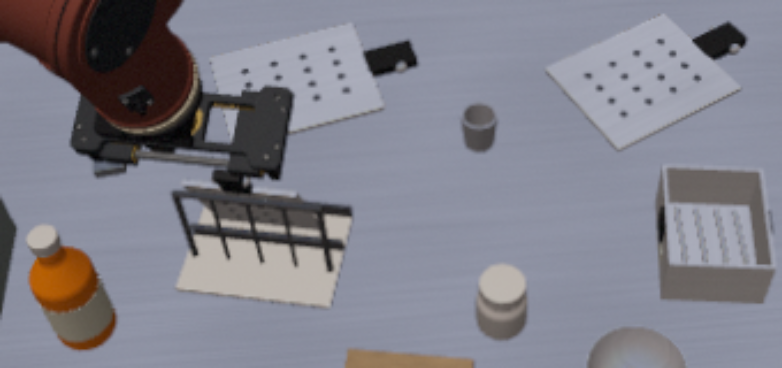

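```bash
python3 -c "
from workcell import ticket;print(ticket.sign_off())"
```

```text
the job is handed in; nothing more can be done
None
```

The lid is standing in the lid stand, grip up and released, and I handed the job in at about 28 s on the robot's clock. No verdict was reported.

- **First grasp failed:** the fingers closed above the studs because the fingertips sat higher relative to the reported tool point than stated. The lid and container stayed where they were. I went about 16 mm lower and gripped the studs.
- **Lift and swing:** the lid was held about 10° from level, with its pivot at about 0.34 m. I loosened the fingers to 40.3 mm; it swung down and hung about 2° off plumb before I tightened again.
- **Placing:** I lowered it into the channel until the force showed contact (5.7 N upward), released it and backed off.

The last checks, in the stand's frame:

| Check | Measured | Required |
|---|---|---|
| Lower edge of the lid, x | -39 mm | -62 to -12 mm |
| Lower edge of the lid, y | -3 mm | within 40 mm |
| Lower edge of the lid, z | 8.5 mm | below 20 mm |
| Pivot, x | +31 mm | above 0 mm |
| Lean back | about 23° | 8 to 38° |

- **Other things:** the gripper is clear of the lid, the tool force is about zero, and the container reads within 2 mm of its starting place. The bystanders in the last picture look undisturbed; I did not measure them.
- **Not confirmed:** the final lid position rests on the scene camera, because the top camera did not report the lid in the last check. Earlier top and scene readings of the lid agreed to about 5 mm.

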